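# Balance check of a switch body on the domed slide

### The job

Check a moulded switch body for balance: pick up the single switch body lying on the bench just to the left of the balance slide and set it down, right way up, on top of the dome of the carriage where the carriage now stands, so that it balances there level with nothing holding it. Then take the carriage by its knob and slide it gently all the way to its stop at the sighting plate, with the switch body still balanced on the dome. Leave the tally counter, the roll of tape and the screwdriver where they are.

Things in the scene. Friction and masses are not known exactly. Their poses are not given: they have to be found in the camera images.
- part_center (a point): centre, half-way up (13 mm over its flat underside), of the orange switch body lying flat, right way up (z up), just left of the slide (others, in front of and inside the blue tray farther left, are not used). Open plastic moulding 41 (x) x 69 (y) x 26 mm high, about 32 g; grip across the 41 mm. Its weight acts through this point within 1 mm in x and y.
- dome_top (a point): highest point, 100 mm over the bench, of the rubber-covered dome (radius 55 mm) on the 120 mm wide carriage, whose flat top is at 48 mm. The frame's y axis points along the slide from dome to knob; the carriage travels along -y to its stop. A flat part centred within some 5 mm of this point stays nearly level; farther off it leans, then slips off.
- knob_center (a point): centre of the upright black knob on the carriage: a cylinder 24 mm in diameter, 62 to 102 mm over the bench (this point at 82 mm), on a thin stem, 105 mm from the dome's top along +y of the dome's frame; same axes as dome_top. Grip it from above.
- carriage (a joint): carriage position along its slide, m: 0 at the end away from the sighting plate, 0.100 at the stop; starts at 0 to 0.03. About 2 N of friction; stays where it is left. Base 130 x 325 mm, end blocks 52 mm high; the upright sighting plate (100 mm wide, top at 160 mm) stands at the stop end, 68 mm beyond the dome's top when at the stop.
- tally: bystander: small round tally counter, 46 mm in diameter, 26 mm high; origin at the centre of its underside
- tape: bystander: roll of yellow tape lying flat, 69 mm in diameter, 12 mm high; origin at the centre of its underside
- driver: bystander: screwdriver lying on the bench, 172 mm long (its x), 25 mm thick; origin below its middle
Not all that is in view belongs to the job. Leave any green or turquoise look-alike of the part that bears part_center alone.

How it is judged:
On the way, in this order (a step that is already met when the one before it is completed fails the run):
1. the switch body balances level and by itself on the dome, the carriage not yet at its stop (horizontal distance between part_center and dome_top below 0.015 m and z of part_center in the frame of dome_top between 0.008 and 0.018 m and angle between part_center's own z axis and vertical below 0.2 rad and contact force between the fingers and anything else below 0.1 N and value of joint carriage below 0.085 m), for 0.4 s.
2. the carriage is at its stop with the switch body still balanced on the dome (value of joint carriage above 0.095 m and horizontal distance between part_center and dome_top below 0.015 m and z of part_center in the frame of dome_top above 0.008 m and angle between part_center's own z axis and vertical below 0.25 rad), for 0.2 s.
At the end, for the whole second after the job is handed in: the carriage is within 5 mm of its stop and at rest; the switch body rests on the dome, right way up, its centre within 15 mm of the dome's top seen from above and its tilt under 0.2 rad (11 degrees); tally counter, tape and screwdriver are within 30 mm of where they were (value of joint carriage above 0.095 m and horizontal distance between part_center and dome_top below 0.015 m and z of part_center in the frame of dome_top between 0.008 and 0.018 m and angle between part_center's own z axis and vertical below 0.2 rad and distance of each of tally, tape, driver from where it was at the start of the episode below 0.03 m and velocity of joint carriage below 0.01 m/s); the robot touches nothing.
It fails at once if the tally counter, the tape or the screwdriver is pushed away by more than 30 mm (distance of any of tally, tape, driver from where it was at the start of the episode above 0.03 m).
It fails at once if the carriage is flung along its slide (faster than 0.4 m/s) (velocity of joint carriage above 0.4 m/s).
It also fails if it takes over 54 s, if anything falls off the work surface, if the arm or the gripper's body presses on something with over 40 N, if the wrist force passes 120 N, or if a joint passes its speed limit or range.

### The arm

A 7-joint arm with a two-finger parallel gripper is mounted at the origin on a cart in front of the work surface, level with it; the furniture and walls round the work are solid. World frame = base frame: x ahead of the robot, y to its left, z up, the work surface at z = 0. Lengths are in m, angles in rad, forces in N, time in s.
With the tool pointing down it reaches from about 0.4 to 0.85 m from the base axis. Payload 6.9 kg.
Tool frame: the origin (TCP) lies at the very end of the fingers, on their centre line; the grasp point (between the pads) lies 19 mm behind it (r.grasp_offset is the z of the grasp point in the tool frame, in m); z points along the fingers, y is the line along which they close (so a half turn about z gives the same grasp; the last joint's range is limited). The gripper opens to 85 mm and grips with 20 to 120 N. Pads are 22 mm wide; open, the fingers measure 114 mm over their backs; the gripper's body (76 mm by 85 mm) begins 54 mm behind the grasp point. The pads swing forward as they close: fully open they stand 13 mm farther back than shut.
Start: joints at [-1.046, 0.507, -0.238, 1.5, 0.126, 1.149, -0.155], TCP at [0.254, 0.571, 0.231] pointing down, gripper open.
Joint ranges: [-3.08, 3.08], [-0.24, 2.05], [-1.43, 1.35], [0, 2.5], [-1.52, 4.66], [0.17, 1.96], [-2.89, 2.89]. Speed limits (rad/s): [2.39, 2.39, 3.14, 3.14, 3.14, 3.14, 3.14].

### API

Orientations are given as a rotation vector (axis times angle).
In Python, from bench import r gives the robot as it stands.
- The arm moves only by the shell command python3 -m crank 'ROWS'. ROWS is JSON, a list of rows, each a list of 7 numbers: the turn, a rotation vector about the tool's x, y, z in rad, then the shift along the tool's x, y, z in m, then the opening in per cent of the stroke, from 0 (shut) to 100 (fully open). A call has 1 to 10 rows; each row is the pose to reach, as a shift and turn from the pose commanded when the call began, along the tool's axes at that moment; what a row does not reach only later rows make up. A row lasts 1/8 s, in which the tool goes at most 62.5 mm and 10.7 degrees, less where a joint would pass 70% of its speed; a pose out of reach is approached as far as the arm can. A call with a gripper value outside its range is refused whole. The fingers move at their own pace and stop on an object; the grip force is fixed at half the most. Time passes only in rows, so rows that repeat a pose let the fingers close. It gives the time, the measured TCP pose, the force, the opening and the grip force at its end, in the units of the state.
- r.read_state(): the state, without advancing time (a new reading comes with each control period).
- r.snapshot(name): name is "side" or "top"; returns the picture (480x640x3 uint8, blue, green, red); there is no depth.
- r.camera_model(name): a dict with "camera_matrix" (3x3 intrinsics, pixels), "cam_to_world" (4x4, takes a point from camera to world coordinates). Camera axes: x right, y up, looking along -z (the intrinsics and any distortion apply to the point x, -y, -z); pixel columns grow to the right and rows downward; lengths in m; the calibration is good to about 2 mm. A picture is of the moment at which its call begins. camera_model takes no time and is no camera call.
- r.close_job(): hands the job in; it is judged then, once.
Trained networks look in the newest picture that a camera, given by its name, has taken for a name from the list of things; names that differ only in an ending like _2 or _b are one class to them, and where a whole thing is asked for, a point or a joint stands for the part that bears it (a point fixed in the world has none). Each returns a list of dicts, best first, with "p" (0 to 1); they miss things now and then, are a little off and sometimes report something else, mostly with a low value. They report only what shows in the picture. A call takes as long as a camera call. They do not tell look-alikes from the thing itself.
- r.cut_out(camera, query): "mask" (480x640 bool, what is visible of it) and "extent" ([left, top, right, bottom] in pixels, round what is visible of it).
- r.pinpoint(camera, query): "uv" ([column, row] in pixels: a listed point, or the origin of a listed thing).
The state is a dict: "time": time; "joint_positions": joint angles; "qvel": joint speeds; "joint_efforts": joint torques, N m; "tcp_pos": TCP position; "eef_rot": TCP orientation; "wrist_force": force on the tool from outside, world axes, zero at the start; "torque": the same for the moment, N m; "width": finger opening in m; "finger_force": force on a finger pad.
Only numpy, scipy, OpenCV 4.12 (cv2) and the standard library are available. Lean on these libraries where they do the work, as an engineer would, in place of code of your own. Each camera call takes 0.05 s, during which the arm holds its last target. There are 200 camera calls.

## Working session

There is one attempt and no reset: what is moved stays moved. The work goes in short steps, Python scripts to look and compute and a shell command to move; the robot and the scene stay as the last step left them, time stands still between calls to the robot, and variables do not carry over. Pictures are saved under pics/ and viewed, at most 10 in all, crops included, and the job is handed in when it is done.

```bash
ls; mkdir -p pics; cat > h.py <<'E'
import numpy as np, cv2
from bench import r
from scipy.spatial.transform import Rotation as R
def ray(cam,uv):
    m=r.camera_model(cam);K=np.array(m["camera_matrix"]);T=np.array(m["cam_to_world"])
    p=np.linalg.solve(K,[uv[0],uv[1],1.]);d=T[:3,:3]@[p[0],-p[1],-p[2]]
    return T[:3,3],d
def atz(cam,uv,z):
    o,d=ray(cam,uv);return o+d*(z-o[2])/d[2]
def proj(cam,P):
    m=r.camera_model(cam);K=np.array(m["camera_matrix"]);T=np.array(m["cam_to_world"])
    c=T[:3,:3].T@(np.array(P)-T[:3,3]);q=K@[c[0],-c[1],-c[2]];return q[:2]/q[2]
E
python3 - <<'E'
from h import *
print(r.camera_model("top"));print(r.camera_model("side")["cam_to_world"])
s=r.read_state();print(s["time"],s["tcp_pos"],s["eef_rot"],R.from_rotvec(s["eef_rot"]).as_matrix().round(3),s["width"],r.grasp_offset)
Z=dict(part_center=.013,dome_top=.1,knob_center=.082,tally=0,tape=0,driver=0)
ims=[]
for c in ("top","side"):
    im=r.snapshot(c);cv2.imwrite(f"pics/{c}0.png",im);
    for q in Z:
        for d in r.pinpoint(c,q)[:5]: print(c,q,round(d["p"],2),np.round(d["uv"],1),atz(c,d["uv"],Z[q])[:2].round(4))
E
```

```text
pics
{'camera_matrix': array([[533.86008359,   0.        , 325.00636195],
       [  0.        , 533.86008359, 239.47272238],
       [  0.        ,   0.        ,   1.        ]]), 'cam_to_world': array([[ 0.02240542,  0.99720421, -0.07128651,  0.38117685],
       [-0.99943344,  0.02413263,  0.02346072,  0.19310941],
       [ 0.02511546,  0.07072048,  0.99717994,  1.28960828],
       [ 0.        ,  0.        ,  0.        ,  1.        ]])}
[[ 0.84817123  0.30247642 -0.43487191 -0.02789108]
 [-0.52940849  0.51227396 -0.67624111 -0.61010973]
 [ 0.01822657  0.80379314  0.59462962  0.7668931 ]
 [ 0.          0.          0.          1.        ]]
0.0 [0.25402385 0.57051012 0.23042711] [-6.52972494e-01 -3.07263484e+00  2.71845043e-03] [[-0.914  0.407 -0.001]
 [ 0.407  0.914 -0.002]
 [-0.    -0.002 -1.   ]] 0.0855225672542521 -0.0187
top part_center 0.97 [240.2 220.5] [0.5131 0.3672]
top part_center 0.7 [246.5 261.3] [0.4158 0.3489]
top part_center 0.65 [147.9 290.6] [0.3413 0.5787]
top part_center 0.59 [195.1 206.3] [0.5445 0.4759]
top knob_center 0.62 [314.7 240.1] [0.4655 0.188 ]
top tally 0.63 [478.6 197.9] [ 0.5847 -0.2118]
top tape 0.66 [165.3 245.7] [0.4491 0.5461]
top driver 0.62 [198.5 273.7] [0.3838 0.4642]
side part_center 0.75 [299.  210.1] [0.5157 0.3813]
side part_center 0.73 [296. 189.] [0.5669 0.4918]
side part_center 0.7 [271.4 222.3] [0.4169 0.3664]
side part_center 0.61 [217.2 196.2] [0.3354 0.5769]
side dome_top 0.77 [352.4 234.7] [0.5126 0.1059]
side knob_center 0.63 [240.5 213.2] [0.3242 0.3565]
side knob_center 0.57 [317.2 230.5] [0.4601 0.1856]
side tally 0.96 [456.1 334.7] [ 0.5807 -0.2035]
side tape 0.53 [249.2 195.2] [0.4308 0.5522]
side tape 0.37 [354.6 231.8] [0.6069 0.2215]
side driver 0.57 [242.1 216.2] [0.364  0.4552]
side driver 0.31 [457.4 332.6] [ 0.5875 -0.2006]
```

View pics/top0.png

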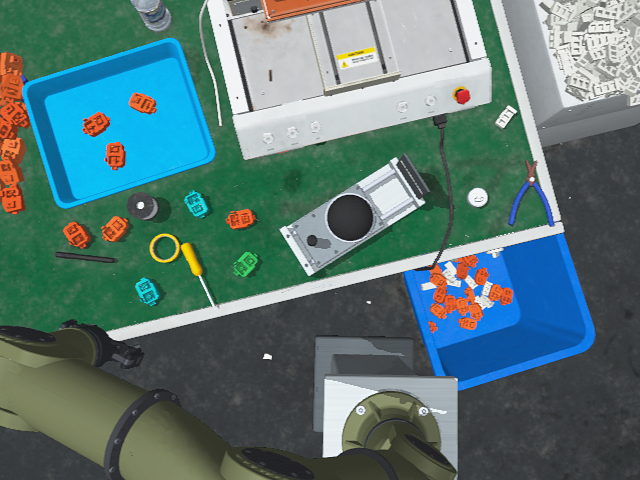

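View pics/side0.png

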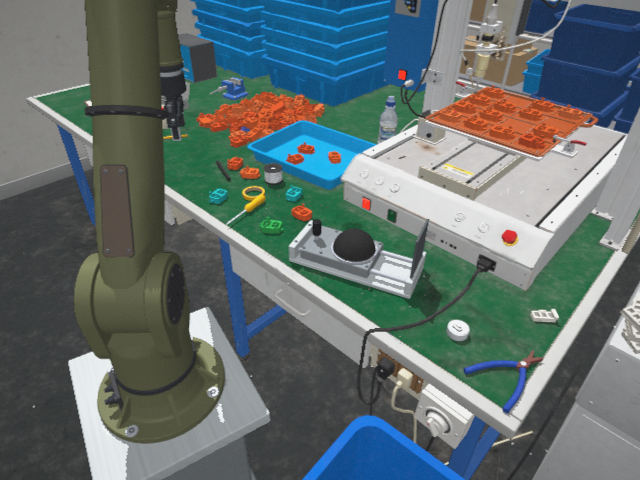

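The top picture shows these possible parts: orange at (240,219), green at (246,264), turquoise at (196,204) and (147,291), orange at (115,228) and (76,234), and three orange in the tray. By the description I choose the orange one at (240,219), just left of the slide. The dome is at (350,217), the knob at (313,240) and the plate at about (412,177).

```bash
python3 - <<'E'
from h import *
for c,t in (("top",(240,219)),("side",(301,213))):
    im=r.snapshot(c)
    for d in r.cut_out(c,"part_center")[:6]:
        e=d["extent"]
        if abs((e[0]+e[2])/2-t[0])<10 and abs((e[1]+e[3])/2-t[1])<10:
            m=d["mask"].astype(np.uint8);ys,xs=np.nonzero(m);print(c,"mask",d["p"],e,xs.mean(),ys.mean(),m.sum())
            # silhouette fit: project box to image, match mask
            from scipy.optimize import minimize
            def box(p):
                x,y,a=p;P=[]
                for sx in(-1,1):
                    for sy in(-1,1):
                        for z in(0,.026):
                            u,v=sx*.0205,sy*.0345
                            P.append(proj(c,[x+u*np.cos(a)-v*np.sin(a),y+u*np.sin(a)+v*np.cos(a),z]))
                return cv2.convexHull(np.array(P,np.float32))
            M=cv2.resize(m*255,None,fx=4,fy=4,interpolation=cv2.INTER_LINEAR)>127
            def cost(p):
                h=((box(p)+.5)*4).astype(np.int32);b=np.zeros(M.shape,np.uint8);cv2.fillConvexPoly(b,h,1);return (b.astype(bool)^M).sum()
            best=min((minimize(cost,[.513,.369,a],method="Nelder-Mead",options=dict(initial_simplex=[[.513,.369,a],[.523,.369,a],[.513,.379,a],[.513,.369,a+.2]])) for a in np.arange(-.8,.81,.2)),key=lambda q:q.fun)
            print(c,"box",best.x,best.fun,M.sum())
    # dome: dark blob
    T=(350,217) if c=="top" else (352,245)
    x0,y0=T[0]-45,T[1]-45
    g=cv2.cvtColor(im[y0:y0+90,x0:x0+90],cv2.COLOR_BGR2GRAY);b=(g<75).astype(np.uint8)
    b=cv2.morphologyEx(b,cv2.MORPH_OPEN,np.ones((5,5)))
    n,l,s,ce=cv2.connectedComponentsWithStats(b);i=l[45,45];cn=max(cv2.findContours((l==i).astype(np.uint8),0,1)[0],key=len)
    (cx,cy),rad=cv2.minEnclosingCircle(cn);print(c,"dome",s[i],cx+x0,cy+y0,rad,atz(c,(cx+x0,cy+y0),.045))
    for d in r.cut_out(c,"dome_top")[:2]: print(c,"carriage mask",d["p"],d["extent"])
    for d in r.pinpoint(c,"dome_top")+r.pinpoint(c,"knob_center"): print(c,d["p"],d["uv"])
    k=im[150:290,190:440] if c=="top" else im[180:310,230:450]
    cv2.imwrite(f"pics/{c}c.png",cv2.resize(k,None,fx=3,fy=3,interpolation=cv2.INTER_CUBIC))
E
```

```text
top mask 0.64 [227.1, 210.9, 258.1, 230.0] 241.69871794871796 218.71581196581195 468Traceback (most recent call last):
  File "<stdin>", line 21, in <module>
  File "<stdin>", line 21, in <genexpr>
    res = _minimize_neldermead(fun, x0, args, callback, bounds=bounds,
                               **options)
    fxr = func(xr)
    fx = function(np.copy(x), *(wrapper_args + args))
  File "<stdin>", line 20, in cost
  File "<stdin>", line 16, in box
  File "h.py", line 11, in proj
    m=r.camera_model(cam);K=np.array(m["camera_matrix"]);T=np.array(m["cam_to_world"])
ValueError: time passes only in moves, steps and waits
```

```bash
cat > h.py <<'E'
import numpy as np, cv2
from functools import lru_cache
from bench import r
from scipy.spatial.transform import Rotation as R
from scipy.optimize import minimize
@lru_cache
def cam_(c):
    m=r.camera_model(c);return np.array(m["camera_matrix"]),np.array(m["cam_to_world"])
def atz(cam,uv,z):
    K,T=cam_(cam);p=np.linalg.solve(K,[uv[0],uv[1],1.]);d=T[:3,:3]@[p[0],-p[1],-p[2]];o=T[:3,3]
    return o+d*(z-o[2])/d[2]
def proj(cam,P):
    K,T=cam_(cam);c=(np.atleast_2d(P)-T[:3,3])@T[:3,:3];q=(c*[1,-1,-1])@K.T;return q[:,:2]/q[:,2:]
B=np.array([[sx*.0205,sy*.0345,z] for sx in(-1,1) for sy in(-1,1) for z in(-.013,.013)])
def boxfit(c,m,x,y,z=.013,angs=np.arange(-.8,.81,.2)):
    M=cv2.resize(m.astype(np.uint8)*255,None,fx=4,fy=4)>127
    def cost(p):
        P=B@R.from_euler("z",p[2]).as_matrix().T+[p[0],p[1],z]
        h=cv2.convexHull(((proj(c,P)+.5)*4).astype(np.int32));b=np.zeros(M.shape,np.uint8);cv2.fillConvexPoly(b,h,1);return (b.astype(bool)^M).sum()
    q=min((minimize(cost,[x,y,a],method="Nelder-Mead",options=dict(maxiter=80,initial_simplex=[[x,y,a],[x+.01,y,a],[x,y+.01,a],[x,y,a+.2]])) for a in angs),key=lambda q:q.fun)
    return q.x,q.fun/M.sum()
def orange(im,t,w=24):
    h=cv2.cvtColor(im,cv2.COLOR_BGR2HSV);b=((h[...,0]<14)&(h[...,1]>120)&(h[...,2]>60)).astype(np.uint8)
    k=np.zeros_like(b);k[t[1]-w:t[1]+w,t[0]-w:t[0]+w]=1;b=cv2.morphologyEx(b&k,cv2.MORPH_CLOSE,np.ones((5,5)))
    n,l,s,_=cv2.connectedComponentsWithStats(b);return l==1+s[1:,4].argmax()
E
python3 - <<'E'
from h import *
for c,t in (("top",(241,219)),("side",(301,213))):
    im=r.snapshot(c)
    m=orange(im,t);ys,xs=np.nonzero(m);print(c,"mask",xs.mean(),ys.mean(),m.sum(),boxfit(c,m,.513,.369))
    T=(350,217) if c=="top" else (352,245)
    x0,y0=T[0]-45,T[1]-45
    g=cv2.cvtColor(im[y0:y0+90,x0:x0+90],cv2.COLOR_BGR2GRAY);b=cv2.morphologyEx((g<75).astype(np.uint8),cv2.MORPH_OPEN,np.ones((7,7)))
    n,l,s,ce=cv2.connectedComponentsWithStats(b);i=l[45,45];cn=max(cv2.findContours((l==i).astype(np.uint8),0,1)[0],key=len)
    (cx,cy),rad=cv2.minEnclosingCircle(cn);print(c,"dome",s[i],cx+x0,cy+y0,rad,atz(c,(cx+x0,cy+y0),.045))
    for d in r.pinpoint(c,"dome_top"):print(c,"dome",d["p"],d["uv"],atz(c,d["uv"],.1))
    for d in r.pinpoint(c,"knob_center"): print(c,"knob",d["p"],d["uv"],atz(c,d["uv"],.082))
    k=im[150:290,190:440] if c=="top" else im[180:310,230:450]
    cv2.imwrite(f"pics/{c}c.png",cv2.resize(k,None,fx=3,fy=3,interpolation=cv2.INTER_CUBIC))
E
```

```text
top mask 240.3148148148148 218.68287037037038 432 (array([0.51741807, 0.36680831, 0.20956532]), np.float64(0.298349739432542))
top dome [  23   23   45   45 1625] 349.83948516845703 217.32656860351562 22.84514808654785 [0.52366995 0.10669622 0.045     ]
top knob 0.88 [313.3, 241.2] [0.46294034 0.19114491 0.082     ]
side mask 301.6791666666667 212.825 240 (array([ 0.51680993,  0.37090607, -0.1887831 ]), np.float64(0.4483837330552659))
side dome [  27   23   41   38 1164] 354.4210510253906 242.57894897460938 21.727764129638672 [0.54216765 0.13419645 0.045     ]
side dome 0.76 [353.7, 232.7] [0.52005038 0.11109227 0.1       ]
```

View pics/topc.png

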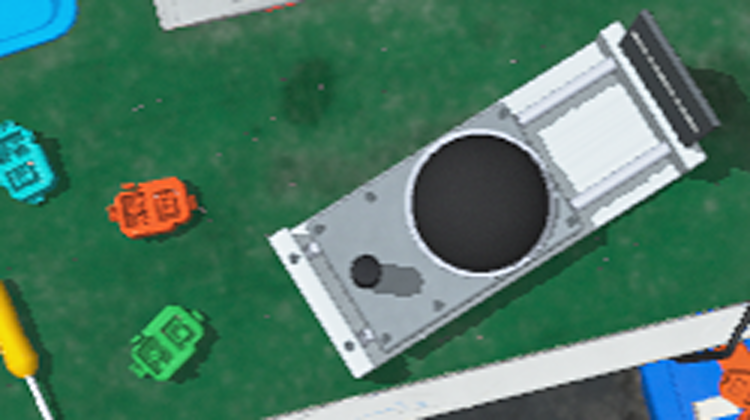

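View pics/sidec.png

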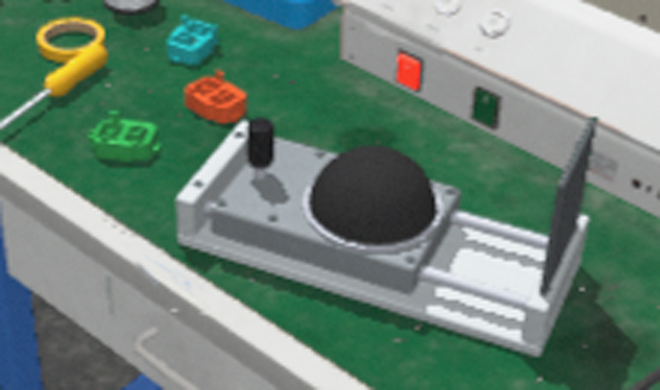

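The crops confirm the choice. The orange part is at crop (152,207), about full-picture (241,219), with its long axis nearly along y. The carriage is at its far end, with the dome at crop (481,203) and the knob at (366,271). I'm moving above the part now.

```bash
python3 -m crank '[[0,0,0.1,-0.03,-0.008,0.01,100],[0,0,0.24,-0.08,-0.02,0.02,100],[0,0,0.4,-0.135,-0.033,0.035,100],[0,0,0.55,-0.19,-0.047,0.05,100],[0,0,0.7,-0.24,-0.06,0.065,100],[0,0,0.83,-0.285,-0.07,0.08,100],[0,0,0.93,-0.312,-0.077,0.095,100],[0,0,0.962,-0.323,-0.08,0.11,100],[0,0,0.962,-0.323,-0.08,0.11,100]]'
python3 - <<'E'
from h import *
s=r.read_state();M=R.from_rotvec(s["eef_rot"]).as_matrix();print(s["tcp_pos"],M.round(3),s["qvel"].__abs__().max() if hasattr(s["qvel"],"max") else s["qvel"],s["joint_positions"])
im=r.snapshot("side");cv2.imwrite("pics/s1.png",cv2.resize(im[130:310,200:440],None,fx=3,fy=3))
E
```

```text
time: 2.22
tcp_pos: [0.5159, 0.3662, 0.1199]
eef_rot: [-1.999, -2.422, 0.004]
wrist_force: [-0.2, -0.2, -1.0]
width: 0.0857
finger_force: 0.0
[0.51592978 0.3661602  0.11989334] [[-0.19   0.982 -0.002]
 [ 0.982  0.19  -0.001]
 [-0.001 -0.003 -1.   ]] 0.027205122188845368 [-0.67917212  0.6158617   0.03903374  1.62484562 -0.02910805  0.90412622
 -0.43842163]
```

View pics/s1.png

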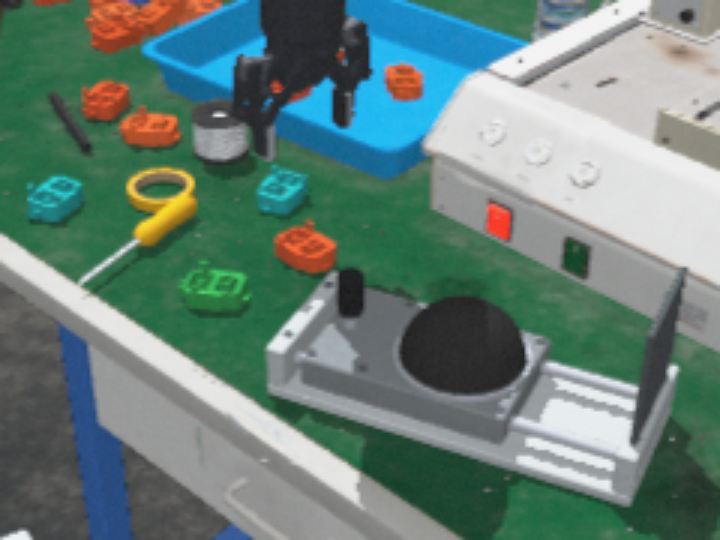

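```bash
python3 -m crank '[[0,0,0,0,0,0.03,100],[0,0,0,0,0,0.07,100],[0,0,0,0,0,0.1,100],[0,0,0,0,0,0.113,100],[0,0,0,0,0,0.117,100],[0,0,0,0,0,0.117,60],[0,0,0,0,0,0.117,50],[0,0,0,0,0,0.117,40],[0,0,0,0,0,0.117,30],[0,0,0,0,0,0.117,30]]'
```

```text
time: 3.52
tcp_pos: [0.5175, 0.367, 0.0057]
eef_rot: [2.001, 2.422, 0.003]
wrist_force: [-0.5, 0.2, 6.1]
width: 0.0395
finger_force: 61.4
```

```bash
python3 -m crank '[[0,0,0,0,0,-0.02,30],[0,0,0,0,0,-0.06,30],[0,0,0,0,0,-0.105,30],[0,0,0,0,0,-0.135,30],[0,0,0,0,0,-0.142,30],[0,0,0,0,0,-0.142,30]]'
python3 - <<'E'
from h import *
s=r.read_state();p=s["tcp_pos"];M=R.from_rotvec(s["eef_rot"]).as_matrix();print(p,M.round(3))
im=r.snapshot("side");c=proj("side",[p[0],p[1],p[2]+.007])[0];print(c)
u,v=c.astype(int);k=im[v-50:v+50,u-65:u+65].copy()
big=cv2.resize(k,None,fx=6,fy=6,interpolation=cv2.INTER_CUBIC)
P=B@R.from_euler("z",.19).as_matrix().T+[p[0],p[1],p[2]+.007]
for q in proj("side",P): cv2.circle(big,tuple(((q-[u-65,v-50]+.5)*6).astype(int)),3,(255,0,255),-1)
cv2.imwrite("pics/s2.png",big)
for d in r.pinpoint("side","part_center"): print(d["p"],d["uv"],atz("side",d["uv"],p[2]+.007))
for d in r.pinpoint("side","dome_top"): print(d["p"],d["uv"],atz("side",d["uv"],.1))
E
```

```text
time: 4.28
tcp_pos: [0.5166, 0.3664, 0.1461]
eef_rot: [-2.001, -2.422, -0.0]
wrist_force: [-0.5, -0.4, -0.4]
width: 0.0392
finger_force: 60.5
[0.51659823 0.36640478 0.14613502] [[-0.189  0.982  0.   ]
 [ 0.982  0.189  0.   ]
 [ 0.     0.    -1.   ]]
[301.10984586 170.50991305]
0.74 [296.1, 188.0] [0.45898339 0.2912441  0.15313502]
0.66 [300.2, 171.0] [0.51304172 0.36523457 0.15313502]
0.59 [267.7, 225.9] [0.32041517 0.17629685 0.15313502]
0.56 [217.6, 193.6] [0.27333481 0.36750236 0.15313502]
0.83 [354.4, 235.1] [0.5158679  0.10209277 0.1       ]
0.7 [254.0, 197.7] [0.37690389 0.38224251 0.1       ]
```

View pics/s2.png

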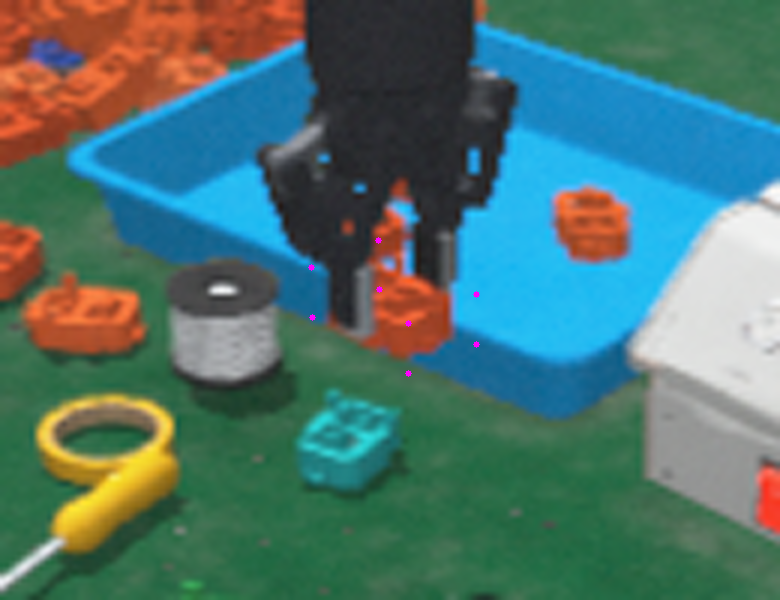

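The crop shows the part held level between the pads, at crop (400,315), with the projected TCP close to its centre. Next I'm refining the dome position from the saved pictures.

```bash
python3 - <<'E'
from h import *
th,ph=np.meshgrid(np.linspace(0,np.arccos(3/55),25),np.linspace(0,2*np.pi,72))
S=np.stack([.055*np.sin(th)*np.cos(ph),.055*np.sin(th)*np.sin(ph),.045+.055*np.cos(th)],-1).reshape(-1,3)
for c,T in (("top",(350,217)),("side",(353,243))):
    im=cv2.imread(f"pics/{c}0.png");x0,y0=T[0]-34,T[1]-34
    g=cv2.resize(cv2.cvtColor(im,cv2.COLOR_BGR2GRAY)[y0:y0+68,x0:x0+68],None,fx=4,fy=4,interpolation=cv2.INTER_LINEAR)
    for t in(70,90,110):
        b=cv2.morphologyEx((g<t).astype(np.uint8),cv2.MORPH_OPEN,np.ones((25,25)))
        n,l,s,_=cv2.connectedComponentsWithStats(b);M=l==l[136,136]
        def cost(p):
            h=cv2.convexHull((((proj(c,S+[p[0],p[1],0])-[x0,y0])+.5)*4-.5).round().astype(np.int32));m=np.zeros(M.shape,np.uint8);cv2.fillConvexPoly(m,h,1);return (m.astype(bool)^M).sum()
        q=minimize(cost,[.52,.106],method="Nelder-Mead",options=dict(initial_simplex=[[.52,.106],[.53,.106],[.52,.116]]))
        print(c,t,q.x.round(4),q.fun/M.sum())
    if c=="top":
        # knob top, dark blob near (312,240)
        k=cv2.cvtColor(im,cv2.COLOR_BGR2GRAY)[228:252,300:326];m=cv2.moments(((k<55)*1).astype(np.uint8),True);uv=(300+m["m10"]/m["m00"],228+m["m01"]/m["m00"]);print("knob",uv,m["m00"],atz(c,uv,.095))
E
```

```text
top 70 [0.5242 0.1067] 0.08569194683346365
top 90 [0.523  0.1062] 0.06636217087587319
top 110 [0.5236 0.1071] 0.048170501697472654
knob (312.219512195122, 239.78048780487805) 41.0 [0.46519143 0.1936643  0.095     ]
side 70 [0.5278 0.1179] 0.10486139011651266
side 90 [0.5299 0.1164] 0.40861276595744683
side 110 [0.5291 0.1151] 0.5597198934806193
```

```bash
python3 -m crank '[[0,0,-0.04,-0.012,-0.002,0,30],[0,0,-0.11,-0.05,-0.009,0,30],[0,0,-0.19,-0.1,-0.017,0,30],[0,0,-0.27,-0.15,-0.025,0,30],[0,0,-0.34,-0.2,-0.033,0,30],[0,0,-0.38,-0.235,-0.039,0,30],[0,0,-0.397,-0.2515,-0.0415,0,30],[0,0,-0.397,-0.2563,-0.0422,0,30],[0,0,-0.397,-0.2563,-0.0422,0,30]]'
python3 - <<'E'
from h import *
s=r.read_state();p=s["tcp_pos"];M=R.from_rotvec(s["eef_rot"]).as_matrix();print(p,M.round(3))
d=np.array([.5236,.1067,p[2]])-p;print(M.T@d)
im=r.snapshot("side");cv2.imwrite("pics/s3.png",cv2.resize(im[170:310,250:450],None,fx=4,fy=4,interpolation=cv2.INTER_CUBIC))
E
```

```text
time: 5.55
tcp_pos: [0.5235, 0.1073, 0.1458]
eef_rot: [-1.484, -2.768, 0.0]
wrist_force: [-1.0, 0.8, 0.5]
width: 0.0395
finger_force: 60.4
[0.52348185 0.10729451 0.14575209] [[-0.554  0.833 -0.001]
 [ 0.833  0.554  0.   ]
 [ 0.001 -0.001 -1.   ]]
[-5.60472851e-04 -2.30796853e-04 -1.97228287e-07]
```

View pics/s3.png

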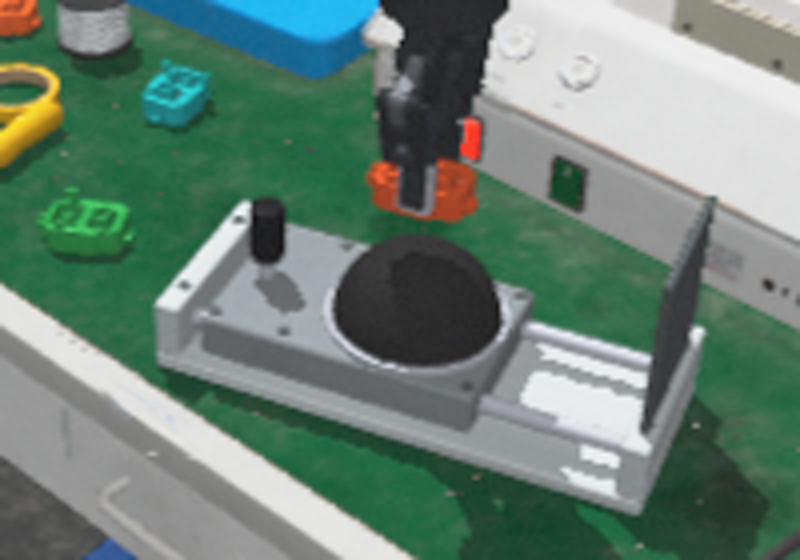

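```bash
python3 -m crank '[[0,0,0,-0.0003,0,0.01,30],[0,0,0,-0.0005,0,0.024,30],[0,0,0,-0.0005,0,0.033,30],[0,0,0,-0.0005,0,0.036,30],[0,0,0,-0.0005,0,0.038,30],[0,0,0,-0.0005,0,0.038,30]]'
```

```text
time: 6.35
tcp_pos: [0.5241, 0.1065, 0.1084]
eef_rot: [1.484, 2.769, 0.0]
wrist_force: [0.3, 0.4, -0.9]
width: 0.0397
finger_force: 60.4
```

```bash
python3 -m crank '[[0,0,0,0,0,0.001,30],[0,0,0,0,0,0.0015,30],[0,0,0,0,0,0.002,30],[0,0,0,0,0,0.002,30]]'
```

```text
time: 6.85
tcp_pos: [0.524, 0.1064, 0.1063]
eef_rot: [1.484, 2.769, -0.0]
wrist_force: [-0.2, -0.1, -0.5]
width: 0.0394
finger_force: 60.4
```

```bash
python3 -m crank '[[0,0,0,0,0,0.0005,30],[0,0,0,0,0,0.001,30],[0,0,0,0,0,0.001,30]]'; python3 -m crank '[[0,0,0,0,0,0.0005,30],[0,0,0,0,0,0.001,30],[0,0,0,0,0,0.001,30]]'
```

```text
time: 7.22
tcp_pos: [0.524, 0.1065, 0.1055]
eef_rot: [1.484, 2.769, 0.0]
wrist_force: [-1.2, -0.7, 3.9]
width: 0.0393
finger_force: 61.0
time: 7.6
tcp_pos: [0.5241, 0.1065, 0.1054]
eef_rot: [1.484, 2.768, 0.001]
wrist_force: [-3.8, -1.1, 13.4]
width: 0.0397
finger_force: 62.0
```

```bash
python3 -m crank '[[0,0,0,0,0,-0.0007,30],[0,0,0,0,0,-0.001,30],[0,0,0,0,0,-0.001,46],[0,0,0,0,0,-0.001,50],[0,0,0,0,0,-0.001,54],[0,0,0,0,0,-0.001,58],[0,0,0,0,0,-0.001,62],[0,0,0,0,0,-0.001,66]]'
python3 - <<'E'
from h import *
im=r.snapshot("side");cv2.imwrite("pics/s4.png",cv2.resize(im[170:290,290:450],None,fx=5,fy=5,interpolation=cv2.INTER_CUBIC))
E
```

```text
time: 8.6
tcp_pos: [0.5239, 0.1065, 0.1052]
eef_rot: [-1.484, -2.769, 0.0]
wrist_force: [0.6, -0.2, 0.9]
width: 0.0564
finger_force: 0.0
```

View pics/s4.png

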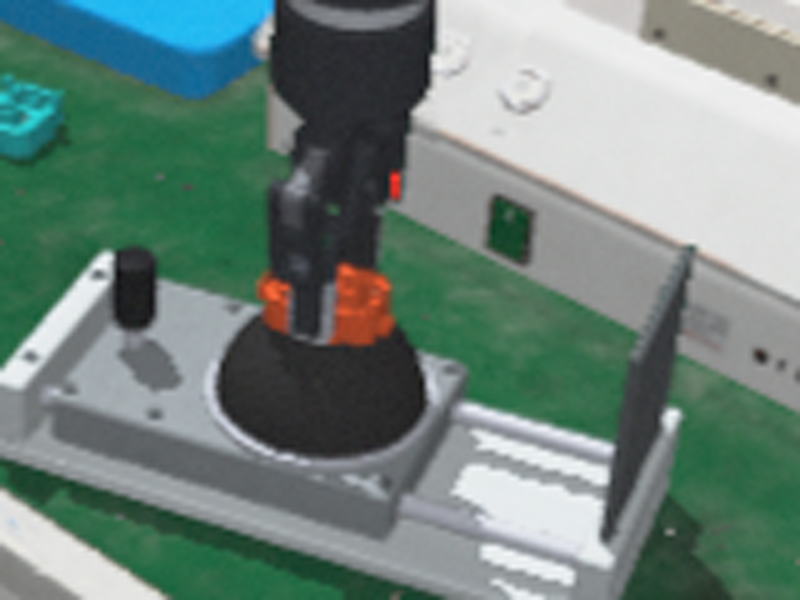

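The part sits on the dome, apparently level, and the fingers are clear of it. I'm opening fully and lifting off.

```bash
python3 -m crank '[[0,0,0,0,0,-0.001,80],[0,0,0,0,0,-0.003,100],[0,0,0,0,0,-0.01,100],[0,0,0,0,0,-0.03,100],[0,0,0,0,0,-0.055,100],[0,0,0,0,0,-0.07,100],[0,0,0,0,0,-0.075,100]]'
python3 - <<'E'
from h import *
s=r.read_state();print(s["tcp_pos"])
im=r.snapshot("side");cv2.imwrite("pics/s5.png",cv2.resize(im[170:290,290:450],None,fx=5,fy=5,interpolation=cv2.INTER_CUBIC))
P=[.5238,.1065,.113];print(proj("side",P))
for d in r.pinpoint("side","part_center")[:4]: print(d["p"],d["uv"],atz("side",d["uv"],.113))
E
```

```text
time: 9.52
tcp_pos: [0.5243, 0.1065, 0.1813]
eef_rot: [1.483, 2.768, 0.002]
wrist_force: [-0.2, -1.3, 0.2]
width: 0.0854
finger_force: 0.0
[0.5243493  0.10652014 0.18128702]
[[356.32651284 228.9315449 ]]
0.93 [355.1, 228.6] [0.52200169 0.10916239 0.113     ]
0.65 [217.9, 195.3] [0.29053252 0.42281357 0.113     ]
0.64 [270.6, 224.2] [0.35252063 0.2305706  0.113     ]
0.59 [294.4, 187.6] [0.48778776 0.35444632 0.113     ]
```

View pics/s5.png

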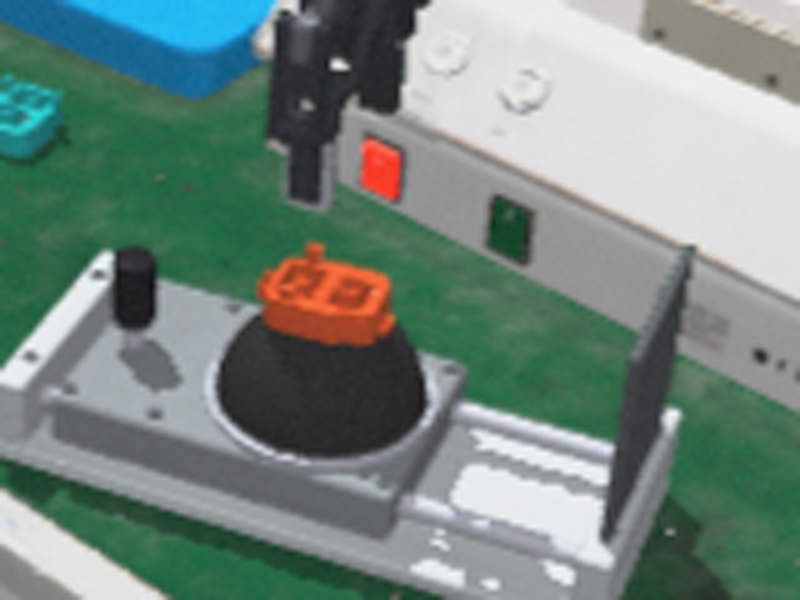

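The picture shows the part level on the dome: part centre at crop (327,300), dome silhouette centre at x about 322. Next is the knob.

```bash
python3 -m crank '[[0,0,0,0.015,0,0,100],[0,0,0,0.05,0,0,100],[0,0,0,0.09,-0.001,0,100],[0,0,0,0.105,-0.001,0,100],[0,0,0,0.1055,-0.001,0.03,100],[0,0,0,0.1055,-0.001,0.07,100],[0,0,0,0.1055,-0.001,0.1,100],[0,0,0,0.1055,-0.001,0.111,100],[0,0,0,0.1055,-0.001,0.113,100]]'; python3 - <<'E'
from h import *
im=r.snapshot("side");cv2.imwrite("pics/s6.png",cv2.resize(im[170:290,290:450],None,fx=5,fy=5,interpolation=cv2.INTER_CUBIC))
E
```

```text
time: 10.75
tcp_pos: [0.4645, 0.1936, 0.0669]
eef_rot: [-1.484, -2.769, 0.001]
wrist_force: [0.5, -0.4, -0.0]
width: 0.0857
finger_force: 0.0
```

View pics/s6.png

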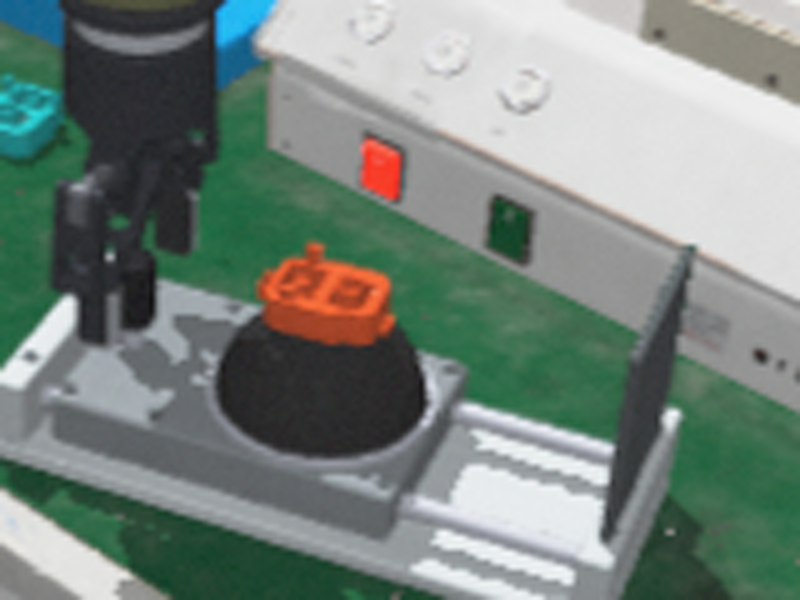

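The fingers straddle the knob at crop (137,290), and the part is still level. I'm closing in small steps.

```bash
python3 -m crank '[[0,0,0,0,0,0,70],[0,0,0,0,0,0,50],[0,0,0,0,0,0,40],[0,0,0,0,0,0,34],[0,0,0,0,0,0,31],[0,0,0,0,0,0,29],[0,0,0,0,0,0,27],[0,0,0,0,0,0,24],[0,0,0,0,0,0,20],[0,0,0,0,0,0,20]]'
```

```text
time: 12.05
tcp_pos: [0.4672, 0.1953, 0.0682]
eef_rot: [1.482, 2.767, 0.007]
wrist_force: [5.8, 3.6, 2.8]
width: 0.0226
finger_force: 58.6
```

```bash
python3 - <<'E'
from h import *
r.snapshot("side")
for d in r.pinpoint("side","part_center")[:1]: print(d["p"],d["uv"])
E
```

```text
0.75 [269.8, 222.1]
```

```bash
python3 -m crank '[[0,0,0,-0.0005,0.001,0,20],[0,0,0,-0.002,0.002,0,20],[0,0,0,-0.0045,0.003,0,20],[0,0,0,-0.008,0.003,0,20],[0,0,0,-0.012,0.003,0,20],[0,0,0,-0.016,0.003,0,20],[0,0,0,-0.0195,0.003,0,20],[0,0,0,-0.022,0.003,0,20],[0,0,0,-0.0235,0.003,0,20],[0,0,0,-0.024,0.003,0,20]]'
python3 - <<'E'
from h import *
im=r.snapshot("side")
for d in r.pinpoint("side","part_center")[:5]: print(d["p"],d["uv"],atz("side",d["uv"],.113))
m=orange(im,(362,232),30);ys,xs=np.nonzero(m);print(xs.mean(),ys.mean(),m.sum())
E
```

```text
time: 13.4
tcp_pos: [0.4802, 0.1756, 0.0681]
eef_rot: [-1.483, -2.769, -0.0]
wrist_force: [-3.3, 0.8, 11.2]
width: 0.0224
finger_force: 59.2
0.96 [365.2, 230.7] [0.53824294 0.08948511 0.113     ]
0.71 [218.5, 193.8] [0.29474446 0.42923982 0.113     ]
0.55 [297.1, 190.6] [0.48646508 0.3366799  0.113     ]
0.54 [270.8, 223.8] [0.35370641 0.23184851 0.113     ]
363.6845965770171 232.23471882640587 409
```

```bash
python3 -m crank '[[0,0,0,-0.001,0,-0.0005,20],[0,0,0,-0.0035,0,-0.001,20],[0,0,0,-0.0075,0,-0.001,20],[0,0,0,-0.0125,0,-0.001,20],[0,0,0,-0.0175,0,-0.001,20],[0,0,0,-0.0225,0,-0.001,20],[0,0,0,-0.0275,0,-0.001,20],[0,0,0,-0.0315,0,-0.001,20],[0,0,0,-0.034,0,-0.001,20],[0,0,0,-0.035,0,-0.001,20]]'
python3 - <<'E'
from h import *
im=r.snapshot("side")
for d in r.pinpoint("side","part_center")[:1]: print(d["p"],d["uv"],atz("side",d["uv"],.113))
m=orange(im,(376,236),30);ys,xs=np.nonzero(m);print(xs.mean(),ys.mean(),m.sum())
E
```

```text
time: 14.75
tcp_pos: [0.4998, 0.146, 0.0682]
eef_rot: [-1.484, -2.769, 0.001]
wrist_force: [-2.9, 1.2, 1.9]
width: 0.0225
finger_force: 58.9
0.72 [379.1, 236.5] [0.55314703 0.05342062 0.113     ]
377.71875 236.19951923076923 416
```

```bash
python3 -m crank '[[0,0,0,-0.001,0,0,20],[0,0,0,-0.003,0,0,20],[0,0,0,-0.005,0,0,20],[0,0,0,-0.007,0,0,20],[0,0,0,-0.009,0,0,20],[0,0,0,-0.011,0,0,20],[0,0,0,-0.013,0,0,20],[0,0,0,-0.015,0,0,20],[0,0,0,-0.0165,0,0,20],[0,0,0,-0.017,0,0,20]]'
```

```text
time: 16.1
tcp_pos: [0.5092, 0.1319, 0.0682]
eef_rot: [-1.484, -2.769, 0.001]
wrist_force: [-3.0, 0.1, 0.8]
width: 0.0227
finger_force: 58.8
```

```bash
python3 -m crank '[[0,0,0,-0.001,0,0,20],[0,0,0,-0.0025,0,0,20],[0,0,0,-0.004,0,0,20],[0,0,0,-0.0055,0,0,20],[0,0,0,-0.007,0,0,20],[0,0,0,-0.0085,0,0,20],[0,0,0,-0.01,0,0,20],[0,0,0,-0.0115,0,0,20],[0,0,0,-0.0125,0,0,20],[0,0,0,-0.013,0,0,20]]'
```

```text
time: 17.35
tcp_pos: [0.5163, 0.1211, 0.0682]
eef_rot: [-1.484, -2.769, 0.001]
wrist_force: [-5.0, -1.0, -0.0]
width: 0.0223
finger_force: 58.8
```

```bash
python3 -m crank '[[0,0,0,-0.001,0,0,20],[0,0,0,-0.002,0,0,20],[0,0,0,-0.003,0,0,20],[0,0,0,-0.004,0,0,20],[0,0,0,-0.005,0,0,20],[0,0,0,-0.006,0,0,20],[0,0,0,-0.006,0,0,20]]'
```

```text
time: 18.23
tcp_pos: [0.5169, 0.1202, 0.0682]
eef_rot: [-1.476, -2.767, -0.002]
wrist_force: [-13.5, 9.0, 4.4]
width: 0.0223
finger_force: 59.4
```

```bash
python3 -m crank '[[0,0,0,0.001,-0.0005,0,20],[0,0,0,0.002,-0.001,0,20],[0,0,0,0.003,-0.0015,0,20],[0,0,0,0.004,-0.002,0,20],[0,0,0,0.004,-0.002,0,20]]'
python3 - <<'E'
from h import *
im=r.snapshot("side")
for d in r.pinpoint("side","part_center")[:1]: print(d["p"],d["uv"],atz("side",d["uv"],.113))
m=orange(im,(391,240),30);ys,xs=np.nonzero(m);print(xs.mean(),ys.mean(),m.sum())
print(proj("side",[.575,.033,.113]))
E
```

```text
time: 18.85
tcp_pos: [0.5169, 0.1202, 0.0683]
eef_rot: [1.482, 2.769, 0.004]
wrist_force: [-1.1, 5.6, -6.4]
width: 0.0224
finger_force: 59.1
0.75 [218.9, 194.0] [0.29529408 0.42772902 0.113     ]
390.01873536299763 239.47775175644028 427
[[391.6066382  238.12949158]]
```

```bash
python3 -m crank '[[0,0,0,0.001,0,0,22],[0,0,0,0.001,0,0,27],[0,0,0,0.001,0,0,30],[0,0,0,0.001,0,0,34],[0,0,0,0.001,0,0,40],[0,0,0,0.001,0,0,55],[0,0,0,0.001,0,0,75],[0,0,0,0.001,0,0,100],[0,0,0,0.001,0,0,100]]'
```

```text
time: 20.08
tcp_pos: [0.5154, 0.1193, 0.0683]
eef_rot: [-1.484, -2.769, 0.0]
wrist_force: [0.0, 0.3, -1.0]
width: 0.0855
finger_force: 0.0
```

```bash
python3 -m crank '[[0,0,0,0,0,-0.01,100],[0,0,0,0,0,-0.03,100],[0,0,0,0,0,-0.06,100],[0,0,0,0.02,0,-0.09,100],[0,0,0,0.06,0,-0.12,100],[0,0,0,0.09,0,-0.13,100],[0,0,0,0.1,0,-0.13,100],[0,0,0,0.1,0,-0.13,100]]'
python3 - <<'E'
from h import *
for c,t in (("top",(383,200)),("side",(391,240))):
    im=r.snapshot(c);cv2.imwrite(f"pics/{c}9.png",im)
    for d in r.pinpoint(c,"part_center"): 
        if np.hypot(*(np.array(d["uv"])-t))<15: print(c,d["p"],d["uv"],atz(c,d["uv"],.113))
    for d in r.pinpoint(c,"knob_center")[:2]: print(c,"knob",d["p"],d["uv"],atz(c,d["uv"],.082))
    m=orange(im,t,30);ys,xs=np.nonzero(m);print(c,xs.mean(),ys.mean(),m.sum(),proj(c,[.575,.033,.113]),boxfit(c,m,.575,.033,.113,[.4,.6]) if m.sum()>100 else "")
E
```

```text
time: 21.08
tcp_pos: [0.4599, 0.2024, 0.1982]
eef_rot: [1.483, 2.77, -0.001]
wrist_force: [-0.1, -0.2, 0.2]
width: 0.0853
finger_force: 0.0
top 0.62 [384.3, 195.9] [0.56584718 0.03542111 0.113     ]
top knob 0.88 [348.4, 220.4] [0.51231663 0.11241177 0.082     ]
top 385.81908548707753 193.67196819085487 503 [[385.44138047 191.86043658]] (array([0.57078593, 0.03199944, 0.66146031]), np.float64(0.2688960716061661))
side 0.65 [388.4, 240.1] [0.56353767 0.03079996 0.113     ]
side knob 0.92 [350.2, 234.2] [0.52357508 0.12983071 0.082     ]
side 390.01873536299763 239.47775175644028 427 [[391.6066382  238.12949158]] (array([0.57079509, 0.03289475, 0.78413733]), np.float64(0.3509080257762156))
```

```bash
python3 -c "
from bench import r
print(r.close_job())"
```

```text
the job is handed in; nothing more can be done
None
```

The job is handed in: the switch body was still balanced on the dome and the carriage against its stop at my last check (about 21 s in), though the hand-in returned no verdict.

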